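Load the dry-bath heater for a cell thaw

ROBOT

A 6-joint arm with a two-finger parallel gripper is mounted at the origin on a cart in front of the work surface, level with it; the furniture and walls round the work are solid. World frame = base frame: x ahead of the robot, y to its left, z up, the work surface at z = 0. Lengths are in m, angles in degrees, forces in N, time in s.
With the tool pointing down it reaches from about 0.25 to 0.725 m from the base axis. Payload 9.7 kg.
Tool frame: the origin (TCP) lies between the finger pads; the fingertips stand 25 mm ahead of it and the grasp point (between the pads) lies 6 mm ahead of it; z points along the fingers, y is the line along which they close (so a half turn about z gives the same grasp; the last joint's range is limited). The gripper opens to 85 mm and grips with 20 to 120 N. Pads are 22 mm wide; open, the fingers measure 114 mm over their backs; the gripper's body (76 mm by 85 mm) begins 54 mm behind the grasp point. The pads swing forward as they close: fully open they stand 13 mm farther back than shut.
Start: joints at [-68.526, 4.979, 10.078, 95.1, 0, 90], TCP at [0.201, -0.512, 0.256] pointing down, gripper open.
Joint ranges: [-179.16, 179.16], [-48.56, 103.87], [-65.8, 70.77], [-126.05, 130.52], [-82.76, 87.17], [-180, 180]. Speed limits (degrees/s): [127.2, 127.2, 147.25, 180, 180, 180].

INTERFACE

Orientations are given as [roll, pitch, yaw] about the fixed x, y, z axes, in that order (R = Rz(yaw) Ry(pitch) Rx(roll)).
In Python, from workcell import bot gives the robot as it stands.
- The arm moves only by the shell command python3 drive.py [FORCE], which reads ROWS from standard input. ROWS is a JSON list of rows, 1 to 5 of them, each of 5 numbers: dx, dy, dz in units of 5 mm, then a turn about the tool's z in units of 4 degrees, then the finger opening in m; each row is the pose to reach, as a shift and turn from the pose commanded when the command began, along the tool's axes at that moment; what a row does not reach only later rows make up. A row lasts 1/12 s, in which the tool goes at most 0.0417 m and 7.16 degrees, less where a joint would pass 70% of its speed; a pose out of reach is approached as far as the arm can. The fingers move at their own pace and stop on an object; FORCE is the grip in N (left out, the last holds). Time passes only in rows, so rows that do not move let the fingers close. It prints the time, the measured TCP pose, the force, the opening and the grip force at its end. Input that does not fit is refused with a message, and nothing moves.
- bot.get_obs(): the state, without advancing time (a new reading comes with each control period).
- bot.camera(name): name is "scene" or "top" or "wrist"; returns the picture (480x640x3 uint8, blue, green, red); there is no depth.
- bot.camera_info(name): a dict with "mtx" (3x3 intrinsics, pixels), "k1" (the pictures are not rectified: a ray, as slopes to the right and down, at radius r is drawn at 1 + k1 r^2 times it, then the intrinsics apply), "extrinsics" (4x4, takes a point from camera to world coordinates). Camera axes: x right, y down, z forward; pixel columns grow to the right and rows downward; lengths in m; the calibration is good to about 2 mm. A picture is of the moment at which its call begins: read the wrist's pose just before it. camera_info takes no time and is no camera call; for the wrist camera it gives the pose at the moment of the call.
- bot.job_done(): hands the job in; it is judged then, once.
The state is a dict: "time": time; "q": joint angles; "qd": joint speeds; "joint_efforts": joint torques, N m; "ee_pos": TCP position; "tcp_rot": TCP orientation; "wrist_force": force on the tool from outside, world axes, zero at the start; "torque": the same for the moment, N m; "opening": finger opening in m; "grasp_force": force on a finger pad.
Only numpy, scipy, OpenCV 4.12 (cv2) and the standard library are available. Lean on these libraries where they do the work, as an engineer would, in place of code of your own. Each camera call takes 0.05 s, during which the arm holds its last target. There are 200 camera calls.

TASK

Load the dry-bath heater for thawing cells: take the 50 ml tube and the small white bottle from the bench and the 15 ml tube from its white stand, and set each one upright and fully down in the aluminium heating block whose wells are bored to fit it. Only when all three of those are in and released, move the little cryovial from its dark cold block into its own heating block, because the cells must not sit warming while the rest is still being loaded. Where a block has two equal wells either will do; do not tip any vessel over.

Things in the scene. Friction and masses are not known exactly. Their poses are not given: they have to be found in the camera images.
- tube50: 50 ml screw-cap tube with blue cap, standing alone on the bench (not one of the tubes in the yellow rack at the back, which stay there). 115 mm tall, body diameter 29 mm, cap diameter 34 mm from 100 to 114 mm up. Loose, about 50 g. Origin: centre of its underside; z up its axis. Can be gripped round the cap or the wall.
- tube15: Slender 15 ml conical tube with blue cap, standing in one of the four places of the small white stand. 120 mm tall, body diameter 17 mm, cap diameter 22 mm from 107 to 120 mm up. Loose, about 22 g. Origin: centre of its underside (bottom tip), 6 mm above the bench at the start; z up its axis.
- bottle: Small round white reagent bottle with white screw cap, standing on the bench. 74 mm tall, body diameter 41 mm up to 57 mm, cap diameter 38 mm above. Loose, about 80 g. Origin: centre of its underside; z up its axis.
- vial: Tiny white screw-cap cryovial standing in the single well of the small dark cold block. 32 mm tall, 12 mm diameter; its upper 18 mm stands out of the cold block. Loose, about 12 g. Origin: centre of its underside, 14 mm above the bench at the start; z up its axis. Goes in last.
- block_50: Aluminium heating block, 90 (its x) x 66 (its y) x 65 mm high, in a bay of the white dry-bath heater; top face 85 mm above the bench. One central well: bore 34 mm, 55 mm deep, mouth countersunk at 45 degrees to 45 mm. For the 50 ml tube. Fixed. Origin: centre of its underside (20 mm above the bench), well floor at z = 10 mm; z up. The heater round the blocks (161 x 308 mm) is 75 mm high.
- block_15: Heating block of the same outer size and height in another bay. Two equal wells at x = -20 and +20 mm, y = 0: bore 22 mm, 55 mm deep, mouth countersunk to 33 mm. For the 15 ml tube, either well. Fixed. Origin: centre of its underside (20 mm above the bench), well floors at z = 10 mm; z up. The four blocks stand in a row along their y, 72 mm apart, in changing order, with one common yaw.
- block_bottle: Heating block of the same outer size and height in another bay, top face 85 mm above the bench. One wide central well: bore 46 mm, 30 mm deep, mouth countersunk to 57 mm. For the white bottle. Fixed. Origin: centre of its underside (20 mm above the bench), well floor at z = 35 mm; z up.
- block_vial: Heating block of the same outer size and height in another bay, top face 85 mm above the bench. Two equal small wells at x = -20 and +20 mm, y = 0: bore 17 mm, 15 mm deep, mouth countersunk to 27 mm. For the cryovial, either well; its upper 17 mm stays above the block. Fixed. Origin: centre of its underside (20 mm above the bench), well floors at z = 50 mm; z up.
- tube_stand: White plastic stand for 15 ml tubes, 60 x 60 mm, 42 mm high, four wells at x, y = +-14 mm (bore 19.6 mm, 36 mm deep), three of them empty. Fixed to the bench. Origin: centre of its underside.
- cold_block: Small dark metal cold block that keeps the cryovial frozen, 50 x 50 mm, 28 mm high, one central well (bore 16 mm, 14 mm deep). Fixed to the bench. Origin: centre of its underside.

How it is judged:
By the outcome, as a careful person would: the job done as asked, in the order asked, and still so for the second after the job is handed in, with the robot touching nothing.
It also fails if it takes over 115 s, if anything falls off the work surface, if the arm or the gripper's body presses on something with over 40 N, if the wrist force passes 120 N, or if a joint passes its speed limit or range.

## Working session

There is one attempt and no reset: what is moved stays moved. The work goes in short steps, Python scripts to look and compute and a shell command to move; the robot and the scene stay as the last step left them, time stands still between calls to the robot, and variables do not carry over. Pictures are saved under pics/ and viewed, at most 14 in all, crops included, and the job is handed in when it is done.

```bash
ls; mkdir -p pics; python3 - <<'E'
from workcell import bot
import cv2
for n in("scene","top"):
    cv2.imwrite(f"pics/{n}0.png",bot.camera(n)); i=bot.camera_info(n); print(n,i)
print(bot.get_obs())
E
```

```text
drive.py
pics
workcell.py
scene {'mtx': array([[490.74008429,   0.        , 315.46503447],
       [  0.        , 490.74008429, 238.8221823 ],
       [  0.        ,   0.        ,   1.        ]]), 'k1': -0.040424539614210345, 'extrinsics': array([[-0.63486967, -0.44534758,  0.63135254, -0.09328941],
       [-0.77233623,  0.34369709, -0.53419945,  0.59288018],
       [ 0.0209104 , -0.82676347, -0.56216093,  0.56538884],
       [ 0.        ,  0.        ,  0.        ,  1.        ]])}
top {'mtx': array([[605.3713567 ,   0.        , 321.21833678],
       [  0.        , 605.3713567 , 228.02939779],
       [  0.        ,   0.        ,   1.        ]]), 'k1': -0.11047516844991936, 'extrinsics': array([[ 7.39871508e-02, -9.76596063e-01,  2.01955517e-01,
         2.51050284e-01],
       [-9.97258308e-01, -7.27240942e-02,  1.36774513e-02,
         6.07822915e-02],
       [ 1.32968695e-03, -2.02413773e-01, -9.79299186e-01,
         1.41470775e+00],
       [ 0.00000000e+00,  0.00000000e+00,  0.00000000e+00,
         1.00000000e+00]])}
{'time': 0.1, 'q': array([-6.85262883e+01,  5.00679102e+00,  1.00391382e+01,  9.50978704e+01,
       -1.54830137e-03,  9.00002678e+01]), 'qd': array([ 0.02556918,  0.05703808,  0.13792647,  0.00952757, -0.02921076,
       -0.060459  ]), 'joint_efforts': array([-4.81982488e-05, -5.21565270e+01,  4.65652013e+01,  1.61244784e-02,
        1.11723587e-04,  2.73942891e-05]), 'ee_pos': array([ 0.2012739 , -0.51167107,  0.25566633]), 'tcp_rot': array([-1.79934477e+02,  1.54860656e-03,  2.14734457e+01]), 'wrist_force': array([ 0.22946837, -0.43593014,  0.49952814]), 'torque': array([-0.01790328, -0.05117877, -0.00641745]), 'grasp_force': 0.0, 'opening': 0.08506973188853834}
```
View pics/scene0.png

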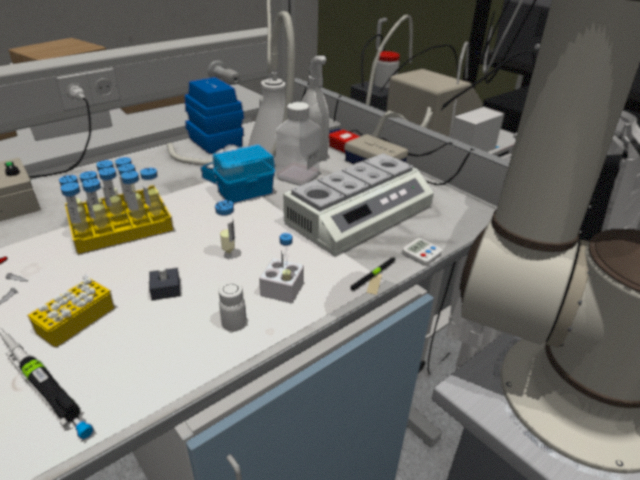

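View pics/top0.png

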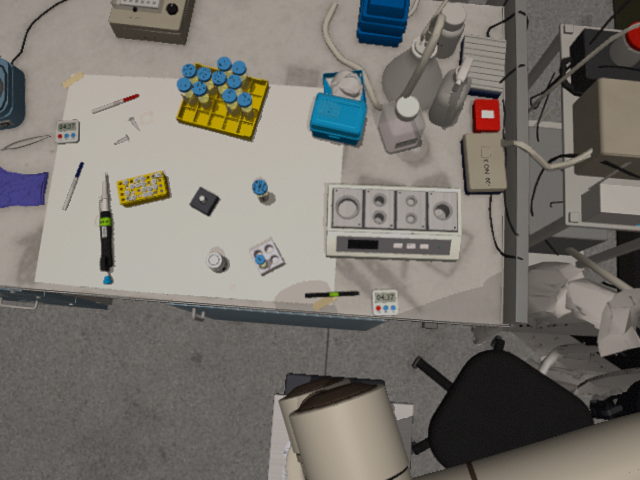

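The scene picture shows tube50 at (226,225), bottle at (232,305), tube15 in the stand at (285,265), and the cold block at (165,283). In the top picture the blocks sit at columns ≈348 (bottle), 379 (15 ml), 410 (vial) and 442 (50 ml). The objects are at tube50 (261,187), bottle (217,260), tube15 (261,259) and vial (203,200). I'll zoom in for sharper pixels.

```bash
cat > h.py <<'E'
import numpy as np, cv2
from workcell import bot
def dist(i): return np.array([i["k1"],0,0,0,0.])
def ray(i,uv):
    n=cv2.undistortPoints(np.array([[uv]],float),i["mtx"],dist(i))[0,0]
    T=i["extrinsics"]; d=T[:3,:3]@np.array([n[0],n[1],1]); return T[:3,3],d/np.linalg.norm(d)
def atz(i,uv,z):
    o,d=ray(i,uv); return (o+d*(z-o[2])/d[2]).round(4)
def proj(i,p):
    T=np.linalg.inv(i["extrinsics"]); r,_=cv2.Rodrigues(T[:3,:3])
    return cv2.projectPoints(np.array(p,float).reshape(-1,1,3),r,T[:3,3],i["mtx"],dist(i))[0].reshape(-1,2)
def tri(rays):
    A=sum(np.eye(3)-np.outer(d,d) for o,d in rays); b=sum((np.eye(3)-np.outer(d,d))@o for o,d in rays)
    return np.linalg.solve(A,b).round(4)
def tool(p,yaw=None):
    "shift in the tool's axes from the present TCP to p"
    from scipy.spatial.transform import Rotation as R
    o=bot.get_obs(); M=R.from_euler('xyz',o["tcp_rot"],degrees=True)
    return o["ee_pos"].round(4),o["tcp_rot"].round(2),M.inv().apply(np.array(p)-o["ee_pos"]).round(4)
E
python3 - <<'E'
import cv2
a=cv2.imread("pics/top0.png")
l=cv2.resize(a[170:280,180:290],(600,600),interpolation=3)[:, :400*2]
r=cv2.resize(a[175:270,320:470],(800,507),interpolation=3)
cv2.imwrite("pics/tl.png",l);cv2.imwrite("pics/tr.png",r)
E
```

View pics/tl.png

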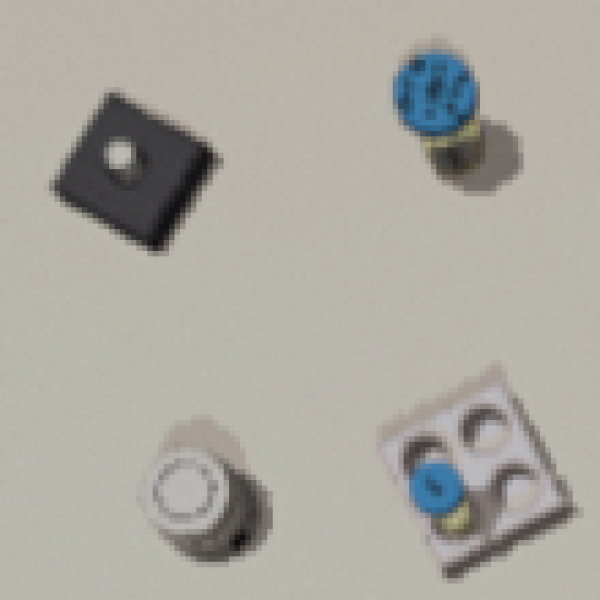

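View pics/tr.png

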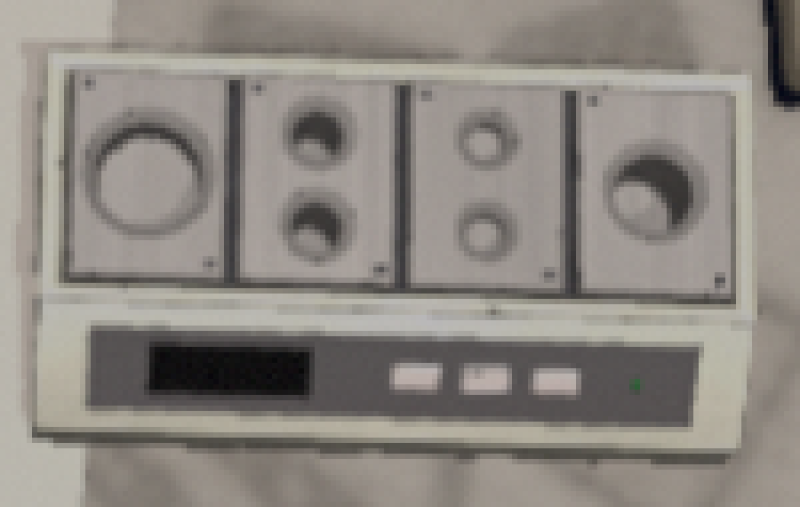

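In the left crop the cap-top centres are tube50 (435,93), tube15 (437,488), bottle (185,490) and vial (121,153). In the right crop the well mouths are bottle (148,173), 15 ml (319,133)/(317,225), vial (487,138)/(486,234) and 50 ml (656,191). I'll pair these with a scene crop to get heights.

```bash
python3 - <<'E'
import cv2
a=cv2.imread("pics/scene0.png")
cv2.imwrite("pics/sc.png",cv2.resize(a[150:338,140:440],(800,501),interpolation=3))
E
```

```text
(no output)
```

View pics/sc.png

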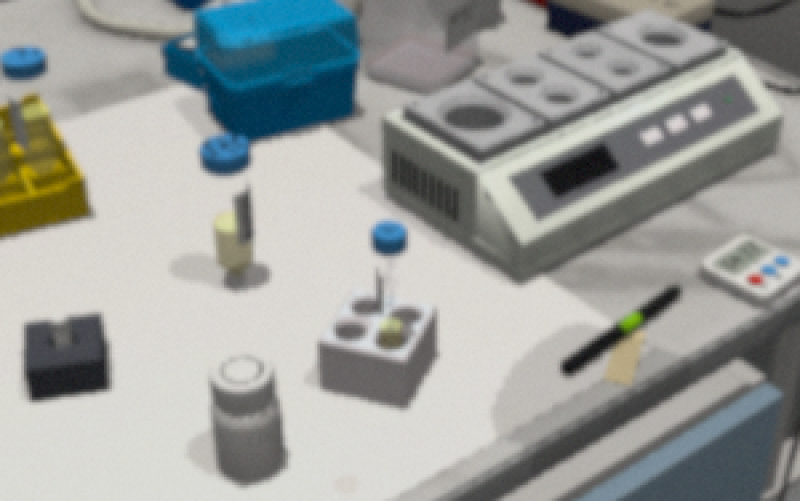

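Cap tops in the scene crop: tube50 (225,147), tube15 (389,231), bottle (242,370), vial (61,325). Wells: bottle (474,117), 15 ml (524,78)/(560,97), vial (589,51)/(624,69), 50 ml (662,37).

```bash
python3 - <<'E'
from h import *
S=bot.camera_info("scene");T=bot.camera_info("top")
c=lambda x,y,s,o:((x+.5)/s-.5+o[0],(y+.5)/s-.5+o[1])
L=lambda x,y:c(x,y,600/110,(180,170));R=lambda x,y:c(x,y,800/150,(320,175));Q=lambda x,y:c(x,y,800/300,(140,150))
D=dict(tube50=(L(435,93),Q(225,147),.114),tube15=(L(437,488),Q(389,231),.126),bottle=(L(185,490),Q(242,370),.074),vial=(L(121,153),Q(61,325),.046),
wb=(R(148,173),Q(474,117),.085),w15f=(R(319,133),Q(524,78),.085),w15n=(R(317,225),Q(560,97),.085),wvf=(R(487,138),Q(589,51),.085),wvn=(R(486,234),Q(624,69),.085),w50=(R(656,191),Q(662,37),.085))
for k,(t,s,z) in D.items(): print(k,"tri",tri([ray(T,t),ray(S,s)]),"top@z",atz(T,t,z),"scene@z",atz(S,s,z))
E
```

```text
tube50 tri [0.6035 0.2236 0.1115] top@z [0.603  0.2235 0.114 ] scene@z [0.5995 0.2255 0.114 ]
tube15 tri [0.4392 0.206  0.1227] top@z [0.4389 0.2058 0.126 ] scene@z [0.435  0.2087 0.126 ]
bottle tri [0.4377 0.3153 0.0709] top@z [0.4378 0.3154 0.074 ] scene@z [0.4336 0.3165 0.074 ]
vial tri [0.5866 0.3653 0.0361] top@z [0.585  0.3644 0.046 ] scene@z [0.5726 0.3686 0.046 ]
wb tri [0.5788 0.0232 0.0786] top@z [0.578  0.0241 0.085 ] scene@z [0.5691 0.0302 0.085 ]
w15f tri [ 0.6016 -0.0482  0.0804] top@z [ 0.6009 -0.0474  0.085 ] scene@z [ 0.5943 -0.0425  0.085 ]
w15n tri [ 0.5611 -0.0498  0.0799] top@z [ 0.5608 -0.0487  0.085 ] scene@z [ 0.5533 -0.0436  0.085 ]
wvf tri [ 0.6033 -0.1205  0.0827] top@z [ 0.6041 -0.119   0.085 ] scene@z [ 0.5983 -0.1181  0.085 ]
wvn tri [ 0.562  -0.1215  0.0823] top@z [ 0.5622 -0.1204  0.085 ] scene@z [ 0.5573 -0.118   0.085 ]
w50 tri [ 0.5869 -0.1933  0.0808] top@z [ 0.5864 -0.1921  0.085 ] scene@z [ 0.5804 -0.1869  0.085 ]
```

The manual's scale: shifts go in units of 5 mm and turns go in units of 4 degrees. Converting my numbers, 0.1275 m is 25.5, -0.0974 m is -19.48.

```bash
echo '[[6,-4.6,-0.6,0,0.085],[12,-9.2,-1.2,0,0.085],[18,-13.8,-1.8,0,0.085],[24,-18.4,-2.4,0,0.085],[25.5,-19.48,-2.94,0,0.085]]' | python3 drive.py; echo '[[6,-4.6,-0.6,0,0.085],[12,-9.2,-1.2,0,0.085],[18,-13.8,-1.8,0,0.085],[24,-18.4,-2.4,0,0.085],[25.5,-19.48,-2.94,0,0.085]]' | python3 drive.py
```

```text
time: 0.52
ee_pos: [0.2858, -0.3711, 0.2714]
tcp_rot: [-180.0, -0.0, 21.6]
wrist_force: [-0.4, 0.6, 0.1]
opening: 0.0852
grasp_force: 0.0
time: 0.93
ee_pos: [0.3689, -0.2339, 0.2858]
tcp_rot: [-180.0, -0.0, 21.6]
wrist_force: [-0.2, 0.1, 0.3]
opening: 0.0853
grasp_force: 0.0
```

To row units: 0.1275 m is 25.5, 0.12 m is 24, -7 degrees is -1.75.

```bash
echo '[[6,-4.6,-0.6,-1.75,0.085],[12,-9.2,-1.2,-3.5,0.085],[18,-13.8,-1.8,-5.25,0.085],[24,-18.4,-2.4,-7,0.085],[25.5,-19.48,-2.94,-8.6,0.085]]' | python3 drive.py; echo '[[0,0,0,-1.75,0.085],[0,0,0,-3.5,0.085],[0,0,0,-5.25,0.085],[0,0,0,-7,0.085],[0,0,0,-8.525,0.085]]' | python3 drive.py; echo '[[0,0,0,0,0.085]]' | python3 drive.py
cat > well.py <<'E'
from h import *
import sys
o=bot.get_obs();i=bot.camera_info("wrist");a=bot.camera("wrist")
print(o["ee_pos"],o["tcp_rot"],o["time"])
W=dict(wb=(.578,.0241,.057),a=(.6009,-.0474,.033),b=(.5608,-.0487,.033),c=(.6041,-.119,.027),d=(.5622,-.1204,.027),e=(.5864,-.1921,.045))
t=np.linspace(0,2*np.pi,40)
cv2.imwrite("pics/w_raw%s.png"%sys.argv[1],a); np.save("w%s.npy"%sys.argv[1],i,allow_pickle=True)
for k,(x,y,D) in W.items():
    cv2.polylines(a,[proj(i,np.c_[x+D/2*np.cos(t),y+D/2*np.sin(t),0*t+.085]).astype(np.int32)],True,(0,0,255))
cv2.imwrite("pics/w%s.png"%sys.argv[1],a)
E
python3 well.py 1
```

```text
time: 1.35
ee_pos: [0.4521, -0.0967, 0.3]
tcp_rot: [-180.0, -0.0, 56.4]
wrist_force: [0.3, -1.0, -0.3]
opening: 0.0854
grasp_force: 0.0
time: 1.77
ee_pos: [0.4504, -0.1002, 0.3001]
tcp_rot: [-180.0, 0.0, 90.3]
wrist_force: [-0.1, 0.3, -0.7]
opening: 0.0848
grasp_force: 0.0
time: 1.85
ee_pos: [0.4503, -0.1002, 0.3001]
tcp_rot: [-180.0, -0.0, 90.2]
wrist_force: [1.0, 0.3, 0.4]
opening: 0.0853
grasp_force: 0.0
[ 0.45034605 -0.10021434  0.30006974] [-1.79963671e+02 -1.84048160e-03  9.02412539e+01] 1.85
```

View pics/w1.png

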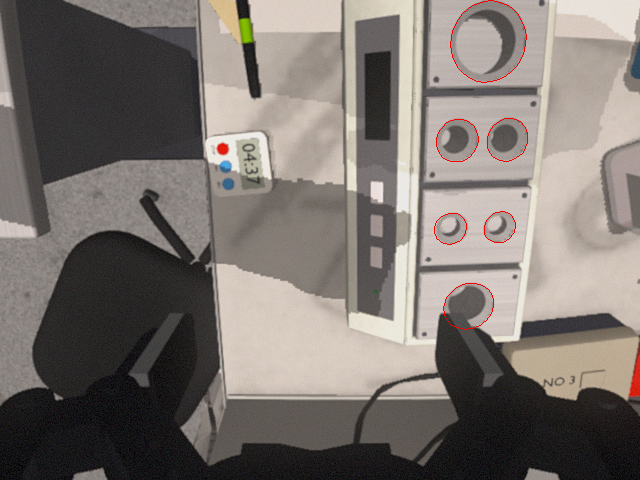

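The predicted well circles sit on the mouths to about 1–2 px, at (488,41), (457,140)/(507,139), (450,228)/(500,226) and (469,306), so the well positions hold. Next I go toward tube50, checking the vessel positions on the way.

To row units: 0.162 m is 32.4, 0.06 m is 12.

```bash
echo '[[7,2.6,0,0,0.085],[14,5.2,0,0,0.085],[21,7.8,0,0,0.085],[28,10.4,0,0,0.085],[32.4,12,0,0,0.085]]' | python3 drive.py; echo '[[0,0,0,0,0.085]]' | python3 drive.py
cat > ves.py <<'E'
from h import *
import sys
o=bot.get_obs();i=bot.camera_info("wrist");a=bot.camera("wrist")
print(o["ee_pos"],o["tcp_rot"],o["time"])
W=dict(t50=(.603,.2235,.034,.114),t15=(.4389,.2058,.022,.126),bot=(.4378,.3154,.038,.074),v=(.585,.3644,.012,.046))
t=np.linspace(0,2*np.pi,40)
cv2.imwrite("pics/v_raw%s.png"%sys.argv[1],a); np.save("v%s.npy"%sys.argv[1],i,allow_pickle=True)
for k,(x,y,D,z) in W.items():
    cv2.polylines(a,[proj(i,np.c_[x+D/2*np.cos(t),y+D/2*np.sin(t),0*t+z]).astype(np.int32)],True,(0,0,255))
cv2.imwrite("pics/v%s.png"%sys.argv[1],a)
E
python3 ves.py 1
```

```text
time: 2.32
ee_pos: [0.5111, 0.0646, 0.2999]
tcp_rot: [-180.0, -0.0, 89.8]
wrist_force: [0.5, -0.1, 1.5]
opening: 0.0854
grasp_force: 0.0
time: 2.4
ee_pos: [0.5114, 0.0654, 0.2993]
tcp_rot: [-179.9, -0.0, 89.9]
wrist_force: [1.4, -0.6, -1.8]
opening: 0.0851
grasp_force: 0.0
[0.5114393  0.06541127 0.29931349] [-1.79933153e+02 -3.47714253e-02  8.99248596e+01] 2.4
```

View pics/v1.png

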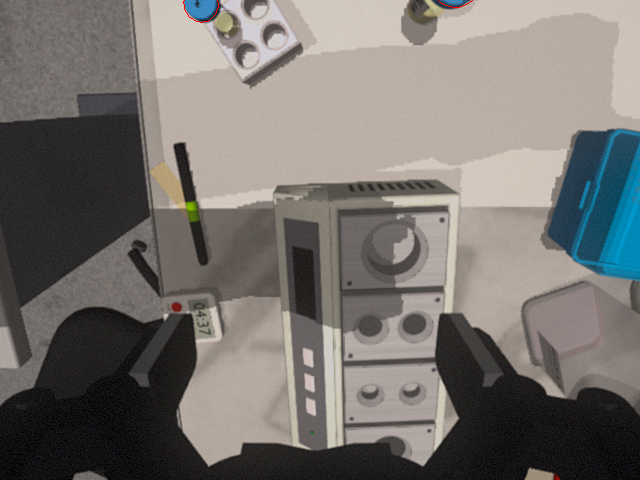

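The overlaid circles match the tube50 and tube15 cap tops at the top edge, (450,0) and (200,8). I move over tube50.

```bash
echo '[[7,4,0,0,0.085],[14,8,0,0,0.085],[21,12,0,0,0.085],[28,16,0,0,0.085],[31.6,18.4,0,0,0.085]]' | python3 drive.py; echo '[[0,0,4,0,0.085],[0,0,8,0,0.085],[0,0,10,0,0.085],[0,0,10,0,0.085]]' | python3 drive.py; python3 ves.py 2; python3 -c "from h import *;print(tool((.603,.2235,.111)))"
```

```text
time: 2.87
ee_pos: [0.6036, 0.222, 0.2993]
tcp_rot: [-180.0, -0.0, 89.8]
wrist_force: [-0.1, -0.2, -1.3]
opening: 0.0849
grasp_force: 0.0
time: 3.2
ee_pos: [0.6021, 0.2186, 0.2474]
tcp_rot: [-179.8, 0.1, 89.8]
wrist_force: [0.0, -1.0, -0.2]
opening: 0.0847
grasp_force: 0.0
[0.60205238 0.21864164 0.2474071 ] [-1.79763872e+02  1.04833282e-01  8.97755130e+01] 3.2
(array([0.6022, 0.2187, 0.2493]), array([-1.7987e+02,  6.0000e-02,  8.9800e+01]), array([0.0049, 0.0011, 0.1383]))
```

View pics/v2.png

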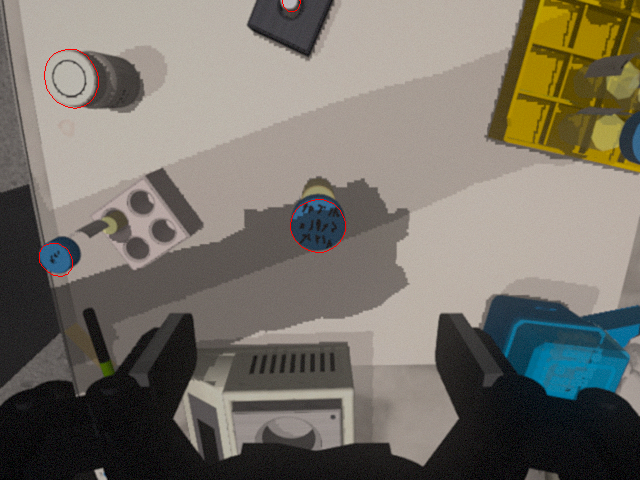

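Circles overlay all four caps within about 2 px: tube50 (318,224), tube15 (60,256), bottle (72,79), vial (290,3). I descend on tube50.

To row units: 0.138 m is 27.6, 0.03 m is 6.

```bash
echo '[[0.8,0.2,6,0,0.085],[0.8,0.2,12,0,0.085],[0.8,0.2,18,0,0.085],[0.8,0.2,24,0,0.085],[0.8,0.2,27.6,0,0.085]]' | python3 drive.py; echo '[[0,0,0,0,0.085],[0,0,0,0,0.085]]' | python3 drive.py;  python3 -c "from h import *;print(tool((.603,.2235,.111)))"
```

```text
time: 3.67
ee_pos: [0.6031, 0.223, 0.1106]
tcp_rot: [-179.9, 0.0, 89.8]
wrist_force: [-0.3, 0.0, 0.1]
opening: 0.0851
grasp_force: 0.0
time: 3.83
ee_pos: [0.6036, 0.2234, 0.1133]
tcp_rot: [-180.0, 0.0, 89.9]
wrist_force: [-0.3, 1.3, 1.6]
opening: 0.0849
grasp_force: 0.0
(array([0.6036, 0.2234, 0.1133]), array([-1.800e+02,  1.000e-02,  8.988e+01]), array([ 0.0001, -0.0006,  0.0023]))
```

```bash
echo '[[0,0,0.4,0,0.05],[0,0,0.4,0,0.03],[0,0,0.4,0,0.02],[0,0,0.4,0,0.02],[0,0,0.4,0,0.02]]' | python3 drive.py 40;echo '[[0,0,0,0,0.02],[0,0,0,0,0.02],[0,0,0,0,0.02],[0,0,-2,0,0.02],[0,0,-4,0,0.02]]' | python3 drive.py 40
```

```text
time: 4.25
ee_pos: [0.6039, 0.2242, 0.1117]
tcp_rot: [179.9, -0.0, 90.0]
wrist_force: [-0.8, 0.5, 3.2]
opening: 0.0331
grasp_force: 39.4
time: 4.67
ee_pos: [0.6031, 0.2239, 0.1307]
tcp_rot: [-179.9, 0.0, 90.0]
wrist_force: [-0.7, -0.0, -0.5]
opening: 0.0334
grasp_force: 39.7
```

To row units: -0.13 m is -26, -0.12 m is -24.

```bash
echo '[[0,0,-6,0,0.02],[0,0,-12,0,0.02],[0,0,-18,0,0.02],[0,0,-24,0,0.02],[0,0,-26,0,0.02]]' | python3 drive.py;echo '[[-6,0,0,0,0.02],[-12,-0.4,0,0,0.02],[-18,-0.6,0,0,0.02],[-24,-0.8,0,0,0.02],[-27.8,-1.12,0,0,0.02]]' | python3 drive.py;echo '[[-6,0,0,0,0.02],[-12,-0.4,0,0,0.02],[-18,-0.6,0,0,0.02],[-24,-0.8,0,0,0.02],[-27.8,-1.12,0,0,0.02]]' | python3 drive.py;echo '[[-6,0,0,0,0.02],[-12,-0.4,0,0,0.02],[-18,-0.6,0,0,0.02],[-24,-0.8,0,0,0.02],[-27.8,-1.12,0,0,0.02]]' | python3 drive.py;echo '[[0,0,0,0,0.02],[0,0,0,0,0.02],[0,0,0,0,0.02]]' | python3 drive.py; python3 -c "from h import *;print(tool((.5864,-.1921,.141)))"
```

```text
time: 5.08
ee_pos: [0.6039, 0.2242, 0.2666]
tcp_rot: [179.7, -0.1, 90.0]
wrist_force: [0.0, 0.1, 0.0]
opening: 0.0331
grasp_force: 39.9
time: 5.5
ee_pos: [0.5976, 0.0827, 0.2616]
tcp_rot: [179.9, 0.0, 89.9]
wrist_force: [0.1, -0.3, -0.4]
opening: 0.0332
grasp_force: 39.9
time: 5.92
ee_pos: [0.5918, -0.0564, 0.2615]
tcp_rot: [180.0, 0.0, 89.9]
wrist_force: [0.4, 0.2, -0.2]
opening: 0.0334
grasp_force: 39.9
time: 6.33
ee_pos: [0.5861, -0.1955, 0.2613]
tcp_rot: [180.0, 0.0, 89.9]
wrist_force: [0.6, 0.9, -0.1]
opening: 0.0331
grasp_force: 39.9
time: 6.58
ee_pos: [0.5865, -0.1926, 0.261]
tcp_rot: [180.0, -0.0, 90.0]
wrist_force: [0.5, -0.1, -0.8]
opening: 0.0332
grasp_force: 39.9
(array([ 0.5865, -0.1926,  0.261 ]), array([ 1.7998e+02, -1.0000e-02,  8.9970e+01]), array([ 0.0004, -0.0002,  0.12  ]))
```

To row units: 0.09 m is 18, 0.075 m is 15.

```bash
echo '[[0,0,4,0,0.02],[0,0,8,0,0.02],[0,0,12,0,0.02],[0,0,15,0,0.02],[0,0,18,0,0.02]]' | python3 drive.py;echo '[[0,0,1.4,0,0.02],[0,0,2.8,0,0.02],[0,0,4,0,0.02],[0,0,4,0,0.02]]' | python3 drive.py; echo '[[0,0,0.6,0,0.02],[0,0,1.2,0,0.02],[0,0,1.8,0,0.02],[0,0,1.8,0,0.02]]' | python3 drive.py
```

```text
time: 7.0
ee_pos: [0.5865, -0.1914, 0.1698]
tcp_rot: [-180.0, -0.0, 90.1]
wrist_force: [-0.7, -0.5, 0.3]
opening: 0.0334
grasp_force: 39.9
time: 7.33
ee_pos: [0.5864, -0.1925, 0.1498]
tcp_rot: [-180.0, -0.0, 90.0]
wrist_force: [0.4, -0.1, -1.2]
opening: 0.0331
grasp_force: 39.9
time: 7.67
ee_pos: [0.5867, -0.1931, 0.1418]
tcp_rot: [179.9, 0.0, 90.0]
wrist_force: [-0.2, 0.3, -0.7]
opening: 0.0334
grasp_force: 40.1
```

To row units: 0.001 m is 0.2.

```bash
echo '[[0,0,0.2,0,0.02],[0,0,0.2,0,0.04],[0,0,0.2,0,0.06],[0,0,0.2,0,0.07],[0,0,0.2,0,0.07]]' | python3 drive.py;echo '[[0,0,0,0,0.08],[0,0,-2,0,0.08],[0,0,-6,0,0.08],[0,0,-12,0,0.08],[0,0,-18,0,0.08]]' | python3 drive.py;echo '[[0,0,-4,0,0.08],[0,0,-6,0,0.08]]' | python3 drive.py; python3 -c "from h import *;print(tool((.4378,.3154,.26)))"
```

```text
time: 8.08
ee_pos: [0.5865, -0.1929, 0.1402]
tcp_rot: [-180.0, -0.0, 90.0]
wrist_force: [-0.6, 0.2, 0.5]
opening: 0.07
grasp_force: 0.0
time: 8.5
ee_pos: [0.586, -0.1927, 0.2315]
tcp_rot: [-179.9, -0.0, 90.0]
wrist_force: [-0.0, -1.0, -0.3]
opening: 0.0796
grasp_force: 0.0
time: 8.67
ee_pos: [0.5869, -0.1931, 0.2648]
tcp_rot: [179.7, 0.1, 90.0]
wrist_force: [0.0, -0.6, -0.1]
opening: 0.0803
grasp_force: 0.0
(array([ 0.5869, -0.1931,  0.2648]), array([1.7975e+02, 8.0000e-02, 8.9980e+01]), array([ 0.5084, -0.1494,  0.0034]))
```

To row units: 0.1695 m is 33.9, -0.05 m is -10.

```bash
echo '[[7,-2,0,0,0.085],[14,-4,0,0,0.085],[21,-6,0,0,0.085],[28,-8,0,0,0.085],[33.9,-10,0,0,0.085]]' | python3 drive.py;echo '[[7,-2,0,0,0.085],[14,-4,0,0,0.085],[21,-6,0,0,0.085],[28,-8,0,0,0.085],[33.9,-10,0,0,0.085]]' | python3 drive.py;echo '[[7,-2,0,0,0.085],[14,-4,0,0,0.085],[21,-6,0,0,0.085],[28,-8,0,0,0.085],[33.9,-10,0,0,0.085]]' | python3 drive.py;echo '[[0,0,6,0,0.085],[0,0,12,0,0.085],[0,0,18,0,0.085],[0,0,22,0,0.085],[0,0,24,0,0.085]]' | python3 drive.py;echo '[[0,0,0,0,0.085],[0,0,0,0,0.085]]' | python3 drive.py; python3 ves.py 3; python3 -c "from h import *;print(tool((.4378,.3154,.06)))"
```

```text
time: 9.08
ee_pos: [0.5358, -0.0216, 0.2613]
tcp_rot: [180.0, -0.0, 90.0]
wrist_force: [0.4, 1.0, 0.4]
opening: 0.085
grasp_force: 0.0
time: 9.5
ee_pos: [0.4858, 0.1481, 0.2614]
tcp_rot: [179.9, -0.0, 90.0]
wrist_force: [0.6, 0.6, 0.6]
opening: 0.0851
grasp_force: 0.0
time: 9.92
ee_pos: [0.4358, 0.3177, 0.2612]
tcp_rot: [180.0, -0.0, 90.0]
wrist_force: [1.1, -0.6, 0.8]
opening: 0.0848
grasp_force: 0.0
time: 10.33
ee_pos: [0.4358, 0.3152, 0.1381]
tcp_rot: [-179.9, 0.1, 90.0]
wrist_force: [-0.0, 0.0, 0.0]
opening: 0.0851
grasp_force: 0.0
time: 10.5
ee_pos: [0.4369, 0.3157, 0.1415]
tcp_rot: [180.0, -0.0, 90.0]
wrist_force: [-0.2, -0.9, -0.3]
opening: 0.0851
grasp_force: 0.0
[0.43692651 0.31571683 0.14150367] [ 1.79969884e+02 -2.37948487e-02  8.99691021e+01] 10.5
(array([0.4373, 0.3159, 0.1422]), array([ 1.7991e+02, -7.0000e-02,  8.9960e+01]), array([-0.0006,  0.0004,  0.0822]))
```

View pics/v3.png

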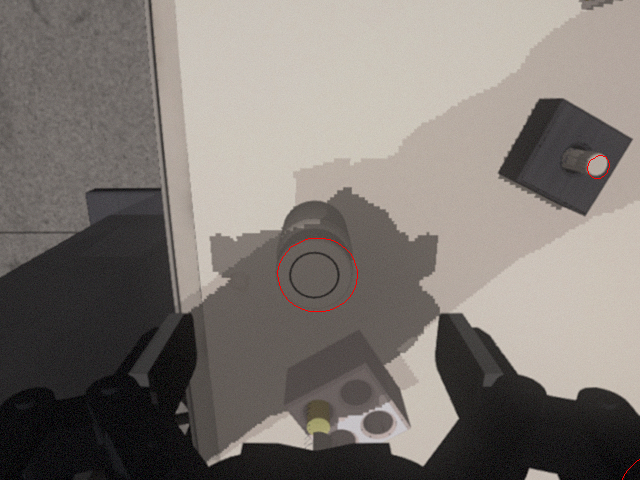

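The bottle cap centre is at (314,275) against a prediction of (317,275), so it is about 1.5 mm lower in x. The vial matches at (597,166). I descend and grip.

To row units: -0.001 m is -0.2, 0.082 m is 16.4.

```bash
echo '[[0,-0.2,4,0,0.085],[0,-0.2,8,0,0.085],[0,-0.2,12,0,0.085],[0,-0.2,15,0,0.085],[0,-0.2,16.4,0,0.085]]' | python3 drive.py;echo '[[0,0,0,0,0.06],[0,0,0,0,0.045],[0,0,0,0,0.03],[0,0,0,0,0.03],[0,0,0,0,0.03]]' | python3 drive.py 40; echo '[[0,0,0,0,0.03],[0,0,0,0,0.03],[0,0,0,0,0.03],[0,0,0,0,0.03]]' | python3 drive.py;echo '[[0,0,-2,0,0.03],[0,0,-8,0,0.03],[0,0,-14,0,0.03],[0,0,-20,0,0.03],[0,0,-24,0,0.03]]' | python3 drive.py;echo '[[0,0,0,0,0.03],[0,0,0,0,0.03]]' | python3 drive.py;python3 -c "from h import *;print(tool((.578,.0241,.19)))"
```

```text
time: 10.97
ee_pos: [0.4359, 0.3156, 0.0582]
tcp_rot: [180.0, -0.0, 90.0]
wrist_force: [0.0, 0.4, 0.2]
opening: 0.0849
grasp_force: 0.0
time: 11.38
ee_pos: [0.4364, 0.3162, 0.0602]
tcp_rot: [179.9, -0.1, 90.0]
wrist_force: [-1.3, -1.2, 5.7]
opening: 0.0398
grasp_force: 40.1
time: 11.72
ee_pos: [0.4364, 0.3161, 0.0602]
tcp_rot: [179.9, -0.1, 90.0]
wrist_force: [-1.4, -0.4, 5.5]
opening: 0.0399
grasp_force: 40.1
time: 12.13
ee_pos: [0.4361, 0.3159, 0.1826]
tcp_rot: [179.8, -0.1, 90.0]
wrist_force: [0.4, 0.4, -0.7]
opening: 0.0395
grasp_force: 40.6
time: 12.3
ee_pos: [0.4363, 0.316, 0.1803]
tcp_rot: [179.9, -0.1, 90.0]
wrist_force: [-0.1, 0.2, -1.9]
opening: 0.0396
grasp_force: 40.6
(array([0.4363, 0.316 , 0.1803]), array([ 1.7986e+02, -1.0000e-01,  8.9970e+01]), array([-0.2918,  0.1419, -0.0098]))
```

```bash
echo '[[0,0,-6,0,0.03],[0,0,-12,0,0.03]]' | python3 drive.py;echo '[[-6,3,0,0,0.03],[-12,6,0,0,0.03],[-18,8.8,0,0,0.03],[-24,11.6,0,0,0.03],[-29.2,14.2,0,0,0.03]]' | python3 drive.py;echo '[[-6,3,0,0,0.03],[-12,6,0,0,0.03],[-18,8.8,0,0,0.03],[-24,11.6,0,0,0.03],[-29.2,14.2,0,0,0.03]]' | python3 drive.py;echo '[[0,0,4,0,0.03],[0,0,8,0,0.03],[0,0,12,0,0.03],[0,0,12,0,0.03],[0,0,12,0,0.03]]' | python3 drive.py;python3 -c "
from h import *;print(tool((.578,.0241,.116)));cv2.imwrite('pics/s2.png',cv2.resize(bot.camera('scene')[140:260,260:460],(800,480),interpolation=3))"
```

```text
time: 12.47
ee_pos: [0.4346, 0.3148, 0.2365]
tcp_rot: [-179.7, 0.2, 90.0]
wrist_force: [0.6, 0.9, -0.0]
opening: 0.0396
grasp_force: 40.7
time: 12.88
ee_pos: [0.5067, 0.1677, 0.2373]
tcp_rot: [-179.9, 0.0, 90.0]
wrist_force: [0.2, 0.7, -1.9]
opening: 0.0398
grasp_force: 40.7
time: 13.3
ee_pos: [0.5777, 0.0215, 0.2371]
tcp_rot: [-179.9, 0.0, 89.9]
wrist_force: [-0.3, 0.6, -0.9]
opening: 0.0397
grasp_force: 40.7
time: 13.72
ee_pos: [0.5766, 0.0235, 0.1769]
tcp_rot: [-179.8, 0.0, 90.0]
wrist_force: [-0.1, 0.0, -0.5]
opening: 0.0399
grasp_force: 40.9
(array([0.5766, 0.0235, 0.1769]), array([-1.798e+02,  1.000e-02,  8.997e+01]), array([0.0006, 0.0016, 0.0609]))
```

View pics/s2.png

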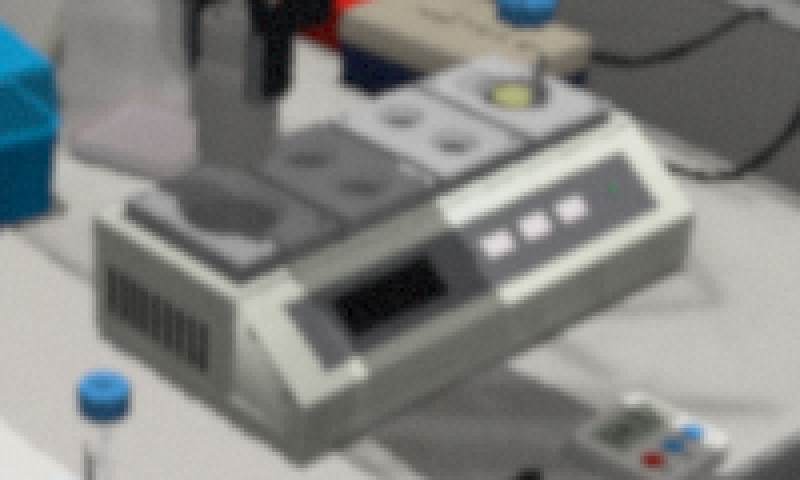

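Tube50 stands upright in its well at (515,90). The bottle hangs upright at (235,130), above its block. I lower it.

To row units: 0.04 m is 8, 0.035 m is 7.

```bash
echo '[[0,0.2,2,0,0.03],[0,0.2,4,0,0.03],[0,0.2,6,0,0.03],[0,0.2,7,0,0.03],[0,0.2,8,0,0.03]]' | python3 drive.py;echo '[[0,0,1,0,0.03],[0,0,2,0,0.03],[0,0,2.8,0,0.03],[0,0,3.6,0,0.03],[0,0,3.6,0,0.03]]' | python3 drive.py; echo '[[0,0,0.2,0,0.03],[0,0,0.4,0,0.03],[0,0,0.6,0,0.03],[0,0,0.6,0,0.03]]' | python3 drive.py
```

```text
time: 14.18
ee_pos: [0.5783, 0.0236, 0.1373]
tcp_rot: [-179.9, 0.0, 90.0]
wrist_force: [-0.4, 0.1, -0.8]
opening: 0.0396
grasp_force: 40.9
time: 14.6
ee_pos: [0.5783, 0.0235, 0.1195]
tcp_rot: [-179.9, 0.0, 90.0]
wrist_force: [0.1, -1.6, -1.0]
opening: 0.0396
grasp_force: 40.9
time: 14.93
ee_pos: [0.5786, 0.0236, 0.1174]
tcp_rot: [180.0, 0.0, 90.0]
wrist_force: [-0.0, -0.6, -1.1]
opening: 0.0396
grasp_force: 40.9
```

```bash
echo '[[0,0,0.2,0,0.03],[0,0,0.4,0,0.03],[0,0,0.4,0,0.03]]' | python3 drive.py; echo '[[0,0,0.2,0,0.03],[0,0,0.3,0,0.03],[0,0,0.3,0,0.03]]' | python3 drive.py
```

```text
time: 15.18
ee_pos: [0.5786, 0.0235, 0.1153]
tcp_rot: [180.0, 0.0, 90.0]
wrist_force: [-0.0, 0.1, -0.6]
opening: 0.0393
grasp_force: 41.0
time: 15.43
ee_pos: [0.5786, 0.0235, 0.1151]
tcp_rot: [179.9, 0.0, 90.0]
wrist_force: [-3.5, -0.4, 8.6]
opening: 0.0397
grasp_force: 41.7
```

To row units: -0.13 m is -26, -0.11 m is -22.

```bash
echo '[[0,0,0,0,0.045],[0,0,0,0,0.06],[0,0,0,0,0.075],[0,0,0,0,0.075]]' | python3 drive.py;echo '[[0,0,-4,0,0.075],[0,0,-10,0,0.075],[0,0,-16,0,0.075],[0,0,-22,0,0.075],[0,0,-26,0,0.075]]' | python3 drive.py;echo '[[0,0,0,0,0.08],[0,0,0,0,0.08]]' | python3 drive.py; python3 -c "from h import *;print(tool((.4389,.2058,.2)))"
```

```text
time: 15.77
ee_pos: [0.5786, 0.0236, 0.1137]
tcp_rot: [-180.0, 0.0, 90.0]
wrist_force: [-0.3, -0.3, -0.2]
opening: 0.0744
grasp_force: 0.0
time: 16.18
ee_pos: [0.5788, 0.0236, 0.2468]
tcp_rot: [179.9, -0.0, 90.0]
wrist_force: [-0.4, 1.0, 0.4]
opening: 0.075
grasp_force: 0.0
time: 16.35
ee_pos: [0.5791, 0.0236, 0.2449]
tcp_rot: [179.9, -0.0, 90.0]
wrist_force: [-0.1, 0.3, -1.2]
opening: 0.0801
grasp_force: 0.0
(array([0.5791, 0.0236, 0.2449]), array([ 1.7988e+02, -1.0000e-02,  8.9970e+01]), array([ 0.1821, -0.1404,  0.0446]))
```

To row units: 0.091 m is 18.2, -0.07 m is -14.

```bash
echo '[[6,-4.6,0,0,0.085],[12,-9.2,0,0,0.085],[18.2,-14,0,0,0.085]]' | python3 drive.py;echo '[[6,-4.6,0,0,0.085],[12,-9.2,0,0,0.085],[18.2,-14,0,0,0.085],[18.2,-14,4,0,0.085],[18.2,-14,9,0,0.085]]' | python3 drive.py;echo '[[0,0,0,0,0.085],[0,0,0,0,0.085]]' | python3 drive.py; python3 ves.py 4; python3 -c "from h import *;print(tool((.4389,.2058,.125)))"
```

```text
time: 16.6
ee_pos: [0.5075, 0.1149, 0.2418]
tcp_rot: [-179.8, 0.0, 89.9]
wrist_force: [0.3, -0.2, -0.2]
opening: 0.0848
grasp_force: 0.0
time: 17.02
ee_pos: [0.4378, 0.2076, 0.1988]
tcp_rot: [179.9, -0.1, 90.2]
wrist_force: [0.5, 0.4, 0.4]
opening: 0.085
grasp_force: 0.0
time: 17.18
ee_pos: [0.4376, 0.2053, 0.1972]
tcp_rot: [-179.8, 0.1, 90.0]
wrist_force: [0.9, 0.8, 0.2]
opening: 0.085
grasp_force: 0.0
[0.43763519 0.20526508 0.19721171] [-1.79802664e+02  9.20712642e-02  8.99913140e+01] 17.1833
(array([0.4384, 0.2053, 0.1986]), array([-1.7992e+02,  4.0000e-02,  8.9950e+01]), array([0.0006, 0.0006, 0.0736]))
```

View pics/v4.png

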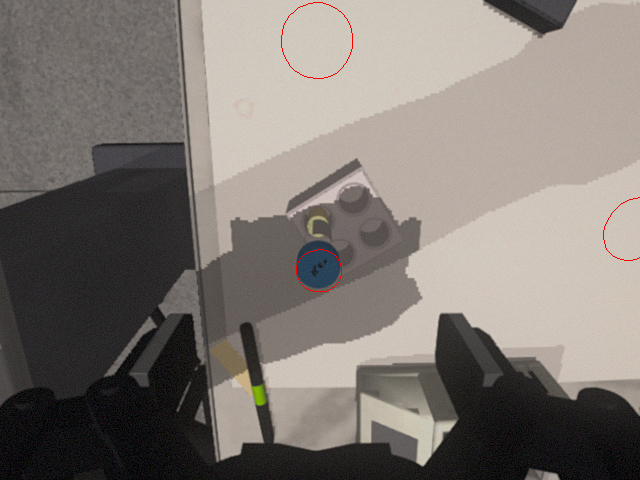

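The tube15 cap top is at (318,270), matching the prediction. I grip it.

```bash
echo '[[0,0.1,4,0,0.085],[0,0.1,8,0,0.085],[0,0.1,12,0,0.085],[0,0.1,14.6,0,0.085],[0,0.1,14.6,0,0.085]]' | python3 drive.py;echo '[[0,0,0,0,0.06],[0,0,0,0,0.04],[0,0,0,0,0.02],[0,0,0,0,0.012],[0,0,0,0,0.012]]' | python3 drive.py 30; echo '[[0,0,0,0,0.012],[0,0,0,0,0.012],[0,0,0,0,0.012],[0,0,0,0,0.012]]' | python3 drive.py; python3 -c "from h import *;print(bot.get_obs()['ee_pos'])"; echo '[[0,0,-2,0,0.012],[0,0,-8,0,0.012],[0,0,-14,0,0.012],[0,0,-20,0,0.012],[0,0,-26,0,0.012]]' | python3 drive.py;echo '[[0,0,0,0,0.012],[0,0,0,0,0.012]]' | python3 drive.py;python3 -c "from h import *;print(tool((.5608,-.0487,.26)))"
```

```text
time: 17.65
ee_pos: [0.4388, 0.2048, 0.1243]
tcp_rot: [-179.9, 0.1, 89.9]
wrist_force: [-0.1, -0.3, 0.1]
opening: 0.0848
grasp_force: 0.0
time: 18.07
ee_pos: [0.4395, 0.2058, 0.1267]
tcp_rot: [179.9, -0.0, 90.0]
wrist_force: [-0.6, -0.4, -0.3]
opening: 0.0248
grasp_force: 0.0
time: 18.4
ee_pos: [0.4394, 0.2058, 0.1266]
tcp_rot: [179.9, -0.0, 90.0]
wrist_force: [-1.2, -0.3, 6.4]
opening: 0.0203
grasp_force: 29.2
[0.43943845 0.20581392 0.12660384]
time: 18.82
ee_pos: [0.4388, 0.2055, 0.2577]
tcp_rot: [-180.0, 0.0, 90.0]
wrist_force: [-0.4, 0.1, -0.5]
opening: 0.0206
grasp_force: 29.5
time: 18.98
ee_pos: [0.4397, 0.2059, 0.2578]
tcp_rot: [179.8, -0.1, 90.0]
wrist_force: [0.1, -0.1, -0.5]
opening: 0.0199
grasp_force: 29.5
(array([0.4397, 0.2059, 0.2578]), array([ 1.7984e+02, -8.0000e-02,  8.9980e+01]), array([-0.2545,  0.1212, -0.0022]))
```

```bash
echo '[[0,0,-6,0,0.012],[-6,3,-6,0,0.012],[-12,6,-6,0,0.012],[-18,9,-6,0,0.012],[-25.4,12,-6,0,0.012]]' | python3 drive.py;echo '[[-6,3,0,0,0.012],[-12,6,0,0,0.012],[-18,9,0,0,0.012],[-25.5,12.2,0,0,0.012],[-25.5,12.2,0,0,0.012]]' | python3 drive.py;echo '[[0,0,4,0,0.012],[0,0,8,0,0.012],[0,0,12,0,0.012],[0,0,15,0,0.012],[0,0,15,0,0.012]]' | python3 drive.py;echo '[[0,0,0,0,0.012],[0,0,0,0,0.012]]' | python3 drive.py;python3 -c "
from h import *;print(tool((.5608,-.0487,.1506)));i=bot.camera_info('top');cv2.imwrite('pics/t2.png',cv2.resize(bot.camera('top')[170:270,310:470],(800,500),interpolation=3))"
```

```text
time: 19.4
ee_pos: [0.4992, 0.0779, 0.2846]
tcp_rot: [-179.9, 0.0, 90.1]
wrist_force: [1.5, 0.2, 0.2]
opening: 0.02
grasp_force: 29.6
time: 19.82
ee_pos: [0.5613, -0.0541, 0.2832]
tcp_rot: [-179.8, 0.1, 89.7]
wrist_force: [0.0, -0.3, -0.9]
opening: 0.0198
grasp_force: 29.6
time: 20.23
ee_pos: [0.5583, -0.0488, 0.2062]
tcp_rot: [-179.6, -0.0, 90.0]
wrist_force: [-1.4, -0.3, -0.2]
opening: 0.0201
grasp_force: 29.6
time: 20.4
ee_pos: [0.56, -0.0489, 0.2115]
tcp_rot: [180.0, 0.0, 90.0]
wrist_force: [0.0, -0.5, 0.5]
opening: 0.0199
grasp_force: 29.6
(array([ 0.56  , -0.0489,  0.2115]), array([179.99,   0.  ,  89.98]), array([0.0002, 0.0007, 0.0609]))
```

View pics/t2.png

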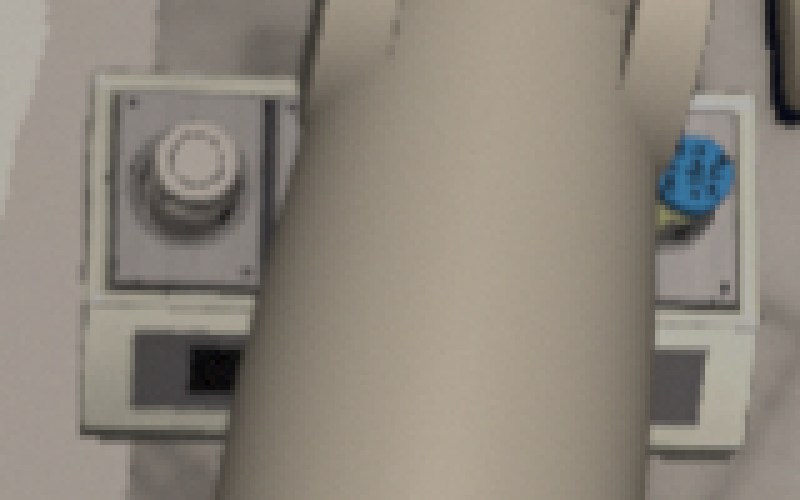

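The bottle at (197,160) and tube50 at (697,175) stand upright in their wells, and the arm hides the 15 ml block. I lower tube15.

To row units: 0.04 m is 8, 0.032 m is 6.4.

```bash
echo '[[0,0.2,1.6,0,0.012],[0,0.2,3.2,0,0.012],[0,0.2,4.8,0,0.012],[0,0.2,6.4,0,0.012],[0,0.2,8,0,0.012]]' | python3 drive.py;echo '[[0,0,1,0,0.012],[0,0,2,0,0.012],[0,0,3,0,0.012],[0,0,3.4,0,0.012],[0,0,3.4,0,0.012]]' | python3 drive.py; echo '[[0,0,0.2,0,0.012],[0,0,0.4,0,0.012],[0,0,0.6,0,0.012],[0,0,0.6,0,0.012]]' | python3 drive.py
```

```text
time: 20.87
ee_pos: [0.5608, -0.0489, 0.1697]
tcp_rot: [-180.0, -0.0, 90.0]
wrist_force: [-0.1, -0.5, -0.7]
opening: 0.0199
grasp_force: 29.6
time: 21.28
ee_pos: [0.5609, -0.0489, 0.1534]
tcp_rot: [-180.0, -0.0, 90.0]
wrist_force: [-0.2, 0.3, 0.1]
opening: 0.0199
grasp_force: 29.6
time: 21.62
ee_pos: [0.5611, -0.0489, 0.1509]
tcp_rot: [180.0, 0.0, 90.0]
wrist_force: [-0.6, -0.3, -0.0]
opening: 0.0199
grasp_force: 29.6
```

The manual's scale: shifts go in units of 5 mm and turns go in units of 4 degrees. Converting my numbers, 0.001 m is 0.2.

```bash
echo '[[0,0,0.2,0,0.012],[0,0,0.2,0,0.012]]' | python3 drive.py;echo '[[0,0,0,0,0.03],[0,0,0,0,0.04],[0,0,0,0,0.05],[0,0,0,0,0.05]]' | python3 drive.py;echo '[[0,0,-4,0,0.06],[0,0,-10,0,0.06],[0,0,-16,0,0.06],[0,0,-22,0,0.06],[0,0,-24,0,0.06]]' | python3 drive.py;echo '[[0,0,0,0,0.06],[0,0,0,0,0.06]]' | python3 drive.py; python3 -c "from h import *;print(tool((.585,.3644,.27)))"
```

```text
time: 21.78
ee_pos: [0.5614, -0.049, 0.1507]
tcp_rot: [179.9, 0.0, 90.0]
wrist_force: [-0.4, 1.2, 4.1]
opening: 0.02
grasp_force: 29.9
time: 22.12
ee_pos: [0.561, -0.0489, 0.1497]
tcp_rot: [-180.0, -0.0, 90.0]
wrist_force: [1.3, 0.4, 0.8]
opening: 0.0501
grasp_force: 0.0
time: 22.53
ee_pos: [0.5617, -0.049, 0.2744]
tcp_rot: [179.7, 0.0, 90.0]
wrist_force: [0.8, -0.5, 0.5]
opening: 0.0595
grasp_force: 0.0
time: 22.7
ee_pos: [0.5613, -0.049, 0.2693]
tcp_rot: [180.0, 0.0, 90.0]
wrist_force: [-0.7, -0.8, -1.2]
opening: 0.0598
grasp_force: 0.0
(array([ 0.5613, -0.049 ,  0.2693]), array([179.99,   0.  ,  89.97]), array([ 0.4134,  0.0235, -0.0007]))
```

```bash
echo '[[7,0.4,0,0,0.06],[14,0.8,0,0,0.06],[21,1.2,0,0,0.06],[27.6,1.6,0,0,0.06]]' | python3 drive.py;echo '[[7,0.4,0,0,0.06],[14,0.8,0,0,0.06],[21,1.2,0,0,0.06],[27.6,1.6,0,0,0.06]]' | python3 drive.py;echo '[[7,0.4,0,0,0.06],[14,0.8,0,0,0.06],[21,1.2,0,0,0.06],[27.6,1.56,0,0,0.06]]' | python3 drive.py;echo '[[0,0,6,0,0.04],[0,0,12,0,0.04],[0,0,18,0,0.04],[0,0,24,0,0.04],[0,0,26,0,0.04]]' | python3 drive.py;echo '[[0,0,0,0,0.04],[0,0,0,0,0.04],[0,0,0,0,0.04]]' | python3 drive.py; python3 ves.py 5; python3 -c "
from h import *;print(tool((.585,.3644,.056)));cv2.imwrite('pics/t3.png',cv2.resize(bot.camera('top')[170:270,310:470],(800,500),interpolation=3))"
```

```text
time: 23.03
ee_pos: [0.5685, 0.0905, 0.2674]
tcp_rot: [-179.8, 0.0, 89.9]
wrist_force: [0.2, 0.4, 0.4]
opening: 0.0601
grasp_force: 0.0
time: 23.37
ee_pos: [0.5765, 0.2288, 0.2673]
tcp_rot: [-179.8, 0.1, 90.0]
wrist_force: [0.8, -0.5, 0.4]
opening: 0.0597
grasp_force: 0.0
time: 23.7
ee_pos: [0.5844, 0.3669, 0.2672]
tcp_rot: [-179.8, 0.1, 90.0]
wrist_force: [0.9, 0.0, 0.8]
opening: 0.0602
grasp_force: 0.0
time: 24.12
ee_pos: [0.5827, 0.3637, 0.1321]
tcp_rot: [-179.5, 0.3, 90.0]
wrist_force: [-1.3, 0.2, -1.4]
opening: 0.0398
grasp_force: 0.0
time: 24.37
ee_pos: [0.5856, 0.3653, 0.1418]
tcp_rot: [179.9, -0.1, 90.0]
wrist_force: [-0.0, -0.0, -0.2]
opening: 0.0401
grasp_force: 0.0
[0.58557593 0.3653144  0.14180046] [ 1.79893252e+02 -7.00515608e-02  8.99661856e+01] 24.3667
(array([0.5858, 0.3654, 0.1422]), array([ 1.7985e+02, -9.0000e-02,  8.9970e+01]), array([-0.0012, -0.001 ,  0.0862]))
```

View pics/v5.png

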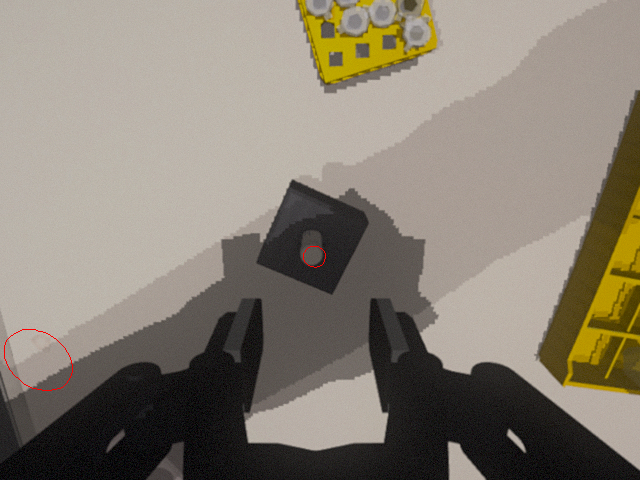

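View pics/t3.png

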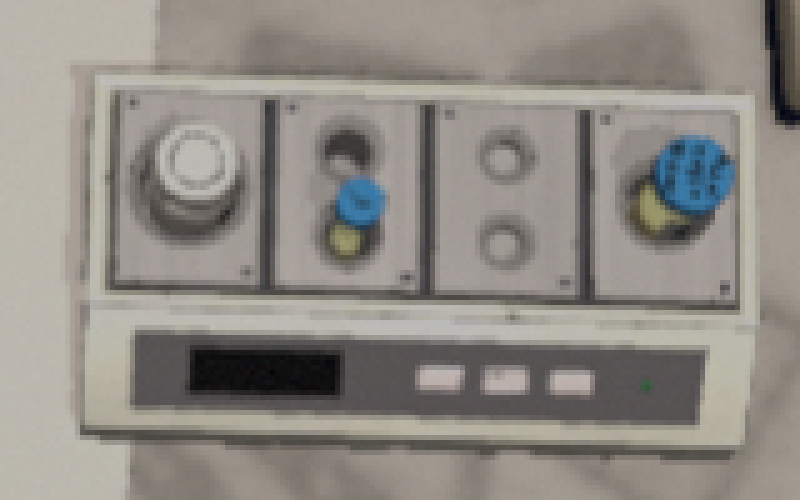

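The vial top at (312,257) matches the prediction. In the top view all three loaded vessels are upright in their wells: (197,160), (360,202), (693,175). I grip the vial.

To row units: 0.07 m is 14, 0.04 m is 8.

```bash
echo '[[-0.2,-0.2,4,0,0.04],[-0.2,-0.2,8,0,0.04],[-0.2,-0.2,12,0,0.04],[-0.2,-0.2,14,0,0.04]]' | python3 drive.py;echo '[[0,0,1,0,0.04],[0,0,2,0,0.04],[0,0,2,0,0.04],[0,0,2,0,0.04]]' | python3 drive.py; python3 -c "from h import *;print(tool((.5847,.3644,.057)))"
```

```text
time: 24.8
ee_pos: [0.5839, 0.3639, 0.0688]
tcp_rot: [-180.0, 0.0, 90.0]
wrist_force: [-0.9, 0.4, -0.1]
opening: 0.04
grasp_force: 0.0
time: 25.13
ee_pos: [0.5844, 0.3643, 0.061]
tcp_rot: [179.9, -0.0, 90.0]
wrist_force: [0.4, 0.5, 0.7]
opening: 0.0403
grasp_force: 0.0
(array([0.5844, 0.3643, 0.061 ]), array([ 1.7994e+02, -4.0000e-02,  8.9970e+01]), array([0.0001, 0.0003, 0.004 ]))
```

To row units: 0.0035 m is 0.7, 0.002 m is 0.4.

```bash
echo '[[0,0,0.4,0,0.03],[0,0,0.7,0,0.02],[0,0,0.7,0,0.006],[0,0,0.7,0,0.006],[0,0,0.7,0,0.006]]' | python3 drive.py 25;echo '[[0,0,0,0,0.006],[0,0,0,0,0.006],[0,0,0,0,0.006],[0,0,0,0,0.006]]' | python3 drive.py
```

```text
time: 25.55
ee_pos: [0.5841, 0.3641, 0.0566]
tcp_rot: [180.0, -0.0, 90.0]
wrist_force: [0.3, -0.1, 0.1]
opening: 0.0109
grasp_force: 24.3
time: 25.88
ee_pos: [0.5841, 0.3641, 0.0566]
tcp_rot: [180.0, -0.0, 90.0]
wrist_force: [0.2, -1.6, 1.6]
opening: 0.0107
grasp_force: 24.4
```

```bash
echo '[[0,0,-2,0,0.006],[0,0,-6,0,0.006],[0,0,-14,0,0.006],[0,0,-20,0,0.006],[0,0,-26,0,0.006]]' | python3 drive.py;echo '[[0,0,-6,0,0.006],[0,0,-12,0,0.006],[0,0,-16,0,0.006],[0,0,-16,0,0.006]]' | python3 drive.py;echo '[[-6,-0.3,0,0,0.006],[-13,-0.6,0,0,0.006],[-20,-0.9,0,0,0.006],[-27,-1.2,0,0,0.006],[-32.3,-1.46,0,0,0.006]]' | python3 drive.py;echo '[[-6,-0.3,0,0,0.006],[-13,-0.6,0,0,0.006],[-20,-0.9,0,0,0.006],[-27,-1.2,0,0,0.006],[-32.3,-1.46,0,0,0.006]]' | python3 drive.py;echo '[[-6,-0.3,0,0,0.006],[-13,-0.6,0,0,0.006],[-20,-0.9,0,0,0.006],[-27,-1.2,0,0,0.006],[-32.3,-1.46,0,0,0.006]]' | python3 drive.py;echo '[[0,0,6,0,0.006],[0,0,12,0,0.006],[0,0,18,0,0.006],[0,0,20,0,0.006],[0,0,20,0,0.006]]' | python3 drive.py;echo '[[0,0,0,0,0.006],[0,0,0,0,0.006],[0,0,0,0,0.006]]' | python3 drive.py;python3 -c "from h import *;print(tool((.5622,-.1204,.1126)))"
```

```text
time: 26.3
ee_pos: [0.5838, 0.3639, 0.189]
tcp_rot: [180.0, -0.0, 90.0]
wrist_force: [0.3, 0.5, 0.2]
opening: 0.011
grasp_force: 24.4
time: 26.63
ee_pos: [0.5845, 0.3644, 0.2726]
tcp_rot: [179.6, -0.2, 90.0]
wrist_force: [1.2, 0.3, 1.4]
opening: 0.0107
grasp_force: 24.4
time: 27.05
ee_pos: [0.576, 0.2002, 0.2663]
tcp_rot: [-180.0, 0.0, 89.9]
wrist_force: [0.6, -0.7, 0.3]
opening: 0.0105
grasp_force: 24.5
time: 27.47
ee_pos: [0.5686, 0.0387, 0.2663]
tcp_rot: [-180.0, 0.0, 89.9]
wrist_force: [-0.5, 0.4, 0.1]
opening: 0.0109
grasp_force: 24.5
time: 27.88
ee_pos: [0.5612, -0.1228, 0.2662]
tcp_rot: [-180.0, 0.0, 89.9]
wrist_force: [-0.1, -0.2, -0.7]
opening: 0.0111
grasp_force: 24.5
time: 28.3
ee_pos: [0.5604, -0.1201, 0.1635]
tcp_rot: [-179.7, -0.1, 90.0]
wrist_force: [0.5, -0.2, 0.3]
opening: 0.0107
grasp_force: 24.5
time: 28.55
ee_pos: [0.5628, -0.1204, 0.1686]
tcp_rot: [179.8, 0.0, 90.0]
wrist_force: [0.3, 0.3, 0.9]
opening: 0.0107
grasp_force: 24.5
(array([ 0.5628, -0.1204,  0.1686]), array([1.7983e+02, 4.0000e-02, 8.9990e+01]), array([ 0.0001, -0.0007,  0.056 ]))
```

To row units: 0.038 m is 7.6, 0.032 m is 6.4.

```bash
echo '[[0,0,1.6,0,0.006],[0,0,3.2,0,0.006],[0,0,4.8,0,0.006],[0,0,6.4,0,0.006],[0,0,7.6,0,0.006]]' | python3 drive.py;echo '[[0,0,0.8,0,0.006],[0,0,1.6,0,0.006],[0,0,2.4,0,0.006],[0,0,2.8,0,0.006],[0,0,2.8,0,0.006]]' | python3 drive.py;echo '[[0,0,0.2,0,0.006],[0,0,0.3,0,0.006],[0,0,0.3,0,0.006]]' | python3 drive.py
```

```text
time: 28.97
ee_pos: [0.5615, -0.1203, 0.1268]
tcp_rot: [-179.9, -0.0, 90.0]
wrist_force: [0.2, 1.2, -0.9]
opening: 0.0107
grasp_force: 24.5
time: 29.38
ee_pos: [0.5618, -0.1204, 0.1139]
tcp_rot: [-180.0, -0.0, 90.0]
wrist_force: [0.8, -0.0, -0.0]
opening: 0.0108
grasp_force: 24.5
time: 29.63
ee_pos: [0.562, -0.1204, 0.113]
tcp_rot: [180.0, 0.0, 90.0]
wrist_force: [-0.2, 0.1, -0.3]
opening: 0.0111
grasp_force: 24.5
```

To row units: 0.0007 m is 0.14.

```bash
echo '[[0,0,0.14,0,0.006],[0,0,0.14,0,0.006],[0,0,0.14,0,0.006]]' | python3 drive.py;echo '[[0,0,0,0,0.02],[0,0,0,0,0.035],[0,0,0,0,0.035]]' | python3 drive.py;echo '[[0,0,0,0,0.035],[0,0,-4,0,0.035],[0,0,-10,0,0.035],[0,0,-16,0,0.035],[0,0,-22,0,0.035]]' | python3 drive.py;echo '[[0,0,-6,0,0.04],[0,-6,-8,0,0.04],[0,-14,-8,0,0.04],[0,-20,-8,0,0.04],[0,-28,-8,0,0.04]]' | python3 drive.py;echo '[[-6,0,0,0,0.04],[-14,0,0,0,0.04],[-20,0,0,0,0.04],[-28,0,0,0,0.04],[-36,0,0,0,0.04]]' | python3 drive.py;echo '[[0,0,0,0,0.04],[0,0,0,0,0.04],[0,0,0,0,0.04]]' | python3 drive.py; python3 - <<'E'
# vial check without viewing: triangulate the bright vial top from top+scene differences near the well
from h import *
for n,z in(("top",.102),("scene",.102)):
    a=bot.camera(n);i=bot.camera_info(n);b=cv2.imread(f"pics/{n}0.png")
    p=proj(i,[[.5622,-.1204,z],[.5622,-.1204,.070],[.585,.3644,.046]]);print(n,p.round(1).tolist())
    d=cv2.absdiff(a,b).max(2); 
    for q in (p[0],p[2]):
        u,v=q.round().astype(int); w=d[v-8:v+9,u-8:u+9]>35; ys,xs=np.nonzero(w)
        print(w.sum(), (xs.mean()+u-8,ys.mean()+v-8) if len(xs) else None, (xs.min()+u-8,xs.max()+u-8,ys.min()+v-8,ys.max()+v-8) if len(xs) else None)
    cv2.imwrite(f"pics/{n}_end.png",a)
E
```

```text
time: 29.88
ee_pos: [0.5621, -0.1205, 0.1125]
tcp_rot: [180.0, 0.0, 90.0]
wrist_force: [-0.5, 0.0, 2.4]
opening: 0.0109
grasp_force: 24.6
time: 30.13
ee_pos: [0.5618, -0.1204, 0.112]
tcp_rot: [-180.0, -0.0, 90.0]
wrist_force: [-0.6, -0.3, 0.5]
opening: 0.035
grasp_force: 0.0
time: 30.55
ee_pos: [0.5616, -0.1204, 0.2233]
tcp_rot: [-180.0, -0.0, 90.0]
wrist_force: [0.1, -0.5, -0.6]
opening: 0.0348
grasp_force: 0.0
time: 30.97
ee_pos: [0.4213, -0.1203, 0.2618]
tcp_rot: [180.0, 0.0, 90.0]
wrist_force: [-0.2, -2.0, 0.8]
opening: 0.04
grasp_force: 0.0
time: 31.38
ee_pos: [0.4214, -0.3019, 0.2626]
tcp_rot: [179.9, 0.0, 90.0]
wrist_force: [1.1, 0.4, -0.2]
opening: 0.0397
grasp_force: 0.0
time: 31.63
ee_pos: [0.4217, -0.3002, 0.262]
tcp_rot: [-180.0, -0.0, 89.9]
wrist_force: [0.1, -0.4, 0.7]
opening: 0.0399
grasp_force: 0.0
top [[411.8, 216.8], [409.8, 219.9], [201.8, 197.7]]
31 (np.float64(410.51612903225805), np.float64(218.3548387096774)) (np.int64(407), np.int64(414), np.int64(215), np.int64(222))
29 (np.float64(201.58620689655172), np.float64(197.72413793103448)) (np.int64(199), np.int64(204), np.int64(195), np.int64(200))
scene [[373.5, 167.3], [372.3, 180.6], [161.7, 267.1]]
29 (np.float64(373.41379310344826), np.float64(171.93103448275863)) (np.int64(371), np.int64(376), np.int64(170), np.int64(174))
21 (np.float64(162.1904761904762), np.float64(271.8095238095238)) (np.int64(160), np.int64(165), np.int64(269), np.int64(275))
```

The vial met the well floor at the expected height, and the change in both cameras is at the predicted spot. The arm is clear, so I hand in.

```bash
python3 -c "from workcell import bot;print(bot.job_done())"
```

```text
the job is handed in; nothing more can be done
None
```

The 50 ml tube, white bottle and 15 ml tube are in their wells, the cryovial went in last, and I handed the job in at about 32 s; I checked the vial's seating by contact height and image differences, not by eye, as all 14 views were used.

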